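Get the tea light out from behind the jars

TASK

The tea light stands at the back of the wooden spice board, behind the honey jar and the green-lidded spice jar. First move both jars off onto the cork mat, then put the tea light in the middle of the round dark coaster, and only after that put the two jars back on the board, each on the very spot where it stood at the start. Keep everything upright and leave the salt shaker and the kitchen timer where they are.

Things in the scene. Friction and masses are not known exactly. Their poses are not given: they have to be found in the camera images.
- tea_light: tea light: low round candle in a metal cup, 38 mm across, 17 mm high. Loose, about 15 g. Origin at the centre of its underside, z up. It stands on the spice board, about 58 mm behind the row of the two jars; the jars leave no room for a gripper round it until both are cleared.
- salt_shaker: glass salt shaker with a grey domed top, 44 mm across up to 74 mm high, the top narrowing to 34 mm, 90 mm tall. Bystander at the back left, to be left alone. Beyond it to the left a wall shelf juts out 0.57 m above the worktop (from x 0.52 back, y 0.22 leftward): fold the arm in before swinging past it from the left. Origin at the centre of its underside, z up.
- honey_jar: honey jar with a white lid, 58 x 62 mm across, 99 mm tall (lid 57 mm across from 88 mm up). Loose, about 0.44 kg. Origin at the centre of its underside, z up.
- spice_jar: slim spice jar with a green lid, 46 mm across, 106 mm tall, straight-sided. Loose, about 0.11 kg. Origin at the centre of its underside, z up.
- spice_board: wooden board, fixed: 130 mm (its x, pointing to the back) by 200 mm (its y), base 12 mm thick; a rail 8 mm thick rises to 29 mm above the worktop at the back and both ends; front open. Origin: centre of its underside, z up. The jars stand in a row along y, 28 mm in front of its centre line, 90 mm apart, either one left; the tea light 30 mm behind that line.
- cork_mat: cork mat, the side area, fixed flat on the worktop: 120 mm (its x) by 170 mm (its y), 4 mm thick. Origin at the centre of its underside, z up. Left or right of the board.
- coaster: round dark wooden coaster, fixed, 100 mm across, 6 mm thick, flat on top. Origin at the centre of its underside, z up. On the other side of the board from the cork mat.
- timer: round red and white kitchen timer, 66 mm across, 53 mm tall, bystander at the back right, to be left alone. Origin at the centre of its underside.

How it is judged:
On the way, in this order (a step that is already met when the one before it is completed fails the run):
1. the honey jar and the spice jar both stand released on the cork mat (x of honey_jar in the frame of cork_mat between -0.06 and 0.06 m and y of honey_jar in the frame of cork_mat between -0.085 and 0.085 m and z of honey_jar in the frame of cork_mat between 0 and 0.009 m and linear speed of each of honey_jar, spice_jar below 0.02 m/s and angle between each of honey_jar, spice_jar's own z axis and vertical below 0.1 rad and contact force between the fingers and honey_jar below 0.1 N and x of spice_jar in the frame of cork_mat between -0.06 and 0.06 m and y of spice_jar in the frame of cork_mat between -0.085 and 0.085 m and z of spice_jar in the frame of cork_mat between 0 and 0.009 m and contact force between the fingers and spice_jar below 0.1 N), for 0.2 s.
2. the tea light stands released in the middle of the coaster while both jars are still on the mat (all of step 1 and horizontal distance between tea_light and coaster below 0.015 m and z of tea_light in the frame of coaster between 0.003 and 0.01 m and linear speed of tea_light below 0.02 m/s and angle between tea_light's own z axis and vertical below 0.1 rad and contact force between the fingers and tea_light below 0.1 N), for 0.2 s.
At the end, for the whole second after the job is handed in: the tea light stands upright on the coaster within 15 mm of its middle; the honey jar and the spice jar each stand upright on the board within 15 mm of where they stood at the start; all released and at rest (horizontal distance between tea_light and coaster below 0.015 m and z of tea_light in the frame of coaster between 0.003 and 0.01 m and linear speed of each of tea_light, honey_jar, spice_jar below 0.02 m/s and angle between each of tea_light, honey_jar, spice_jar's own z axis and vertical below 0.1 rad and contact force between the fingers and tea_light below 0.1 N and distance of each of honey_jar, spice_jar from where it was at the start of the episode below 0.015 m and contact force between the fingers and honey_jar below 0.1 N and contact force between the fingers and spice_jar below 0.1 N); the robot touches nothing.
It fails at once if the salt shaker or the timer is moved by more than 30 mm (distance of any of salt_shaker, timer from where it was at the start of the episode above 0.03 m).
It fails at once if a jar or the tea light is tipped by more than 35 degrees (angle between any of honey_jar, spice_jar, tea_light's own z axis and vertical above 0.6 rad).
It also fails if it takes over 120 s, if anything falls off the work surface, if the arm or the gripper's body presses on something with over 40 N, if the wrist force passes 120 N, or if a joint passes its speed limit or range.

ROBOT

A 6-joint arm with a two-finger parallel gripper is mounted at the origin on a cart in front of the work surface, level with it; the furniture and walls round the work are solid. World frame = base frame: x ahead of the robot, y to its left, z up, the work surface at z = 0. Lengths are in m, angles in rad, forces in N, time in s.
With the tool pointing down it reaches from about 0.275 to 0.975 m from the base axis. Payload 8.4 kg.
Tool frame: the origin (TCP) lies between the finger pads; the fingertips stand 14 mm ahead of it and the grasp point (between the pads) lies 5 mm behind it; z points along the fingers, y is the line along which they close (so a half turn about z gives the same grasp; the last joint's range is limited). The gripper opens to 92 mm and grips with 3 to 60 N. Pads are 20 mm wide; open, the fingers measure 128 mm over their backs; the gripper's body (75 mm by 189 mm) begins 69 mm behind the grasp point.
Start: joints at [1.13, 0.353, 1.633, -0, 1.155, -0.002], TCP at [0.266, 0.566, 0.196] pointing down, gripper open.
Joint ranges: [-2.63, 2.63], [-0.92, 2.1], [0.06, 2.66], [-1.3, 4.44], [0, 2.69], [-3.02, 3.02]. Speed limits (rad/s): [2.22, 2.22, 2.79, 3.14, 3.14, 3.14].

INTERFACE

Orientations are given as a rotation vector (axis times angle).
In Python, from station import * gives the robot as it stands. The module is installed in compiled form; this text tells all that it offers.
- The arm moves only by the tool send_rows, never from a script. Its argument "series" is a list that holds one entry, the list of rows, each a list of 6 numbers: the shift along the tool's x, y, z scaled (see below), then the turn, a rotation vector about the tool's x, y, z scaled (see below). In form: [[[tx, ty, tz, ax, ay, az], ...]]. A call has 1 to 20 rows; each row shifts and turns the commanded pose from where the row before left it, along the tool's axes as they then stand; what a row does not reach is not made up. The controller multiplies each number of a shift by 50 cm and each number of a turn by pi rad. A row lasts 1/8 s, in which the tool goes at most 62.5 mm and 10.7 degrees, less where a joint would pass 70% of its speed; a pose out of reach is approached as far as the arm can. A call with a number of a shift or a turn outside -1 to 1 is refused whole. A call with a gripper value outside its range is refused whole. "fingers" is the opening, from 0 (shut) to 1 (fully open), set as the call begins (left out, the last holds). The fingers move at their own pace and stop on an object; "newtons" is the grip in N (left out, the last holds). Time passes only in rows, so rows that do not move let the fingers close. It gives the time, the measured TCP pose, the force, the opening and the grip force at its end, in the units of the state.
- state(): the state, without advancing time (a new reading comes with each control period).
- read_camera(name): name is "scene" or "top"; returns a dict with "pixels" (400x640x3 uint8, blue, green, red), "intrinsics" (3x3 intrinsics, pixels), "camera_from_world" (4x4, takes a point from world to camera coordinates). Camera axes: x right, y up, looking along -z (the intrinsics and any distortion apply to the point x, -y, -z); pixel columns grow to the right and rows downward; lengths in m; the calibration is good to about 2 mm. A picture is of the moment at which its call begins. There is no depth.
- job_done(): hands the job in; it is judged then, once.
Trained networks look in a picture, given as the dict that the camera call returned (one of the last four; its "shot" number tells which), for a name from the list of things; names that differ only in an ending like _2 or _b are one class to them, and where a whole thing is asked for, a point or a joint stands for the part that bears it (a point fixed in the world has none). Each returns a list of dicts, best first, with "confidence" (0 to 1); they miss things now and then, are a little off and sometimes report something else, mostly with a low value. They report only what shows in the picture. A call takes as long as a camera call.
- spot_in(query, picture): "at" ([column, row] in pixels, amid what is visible of it).
- pinpoint(query, picture): "at" ([column, row] in pixels: a listed point, or the origin of a listed thing).
The state is a dict: "time": time; "joint_pos": joint angles; "dq": joint speeds; "effort": joint torques, N m; "tcp_pos": TCP position; "ee_rot": TCP orientation; "wrist_force": force on the tool from outside, world axes, zero at the start; "moment": the same for the moment, N m; "width": finger opening in m; "grasp_force": force on a finger pad.
Only numpy, scipy, OpenCV 4.12 (cv2) and the standard library are available. Lean on these libraries where they do the work, as an engineer would, in place of code of your own. Each camera call takes 0.05 s, during which the arm holds its last target. There are 200 camera calls.

## Working session

There is one attempt and no reset: what is moved stays moved. The work goes in short steps, Python scripts to look and compute and a tool call to move; the robot and the scene stay as the last step left them, time stands still between calls to the robot, and variables do not carry over. Pictures are saved under pics/ and viewed, at most 18 in all, crops included, and the job is handed in when it is done.

Besides the shell and the picture viewer there is one more tool, called after "Request:" by a JSON object that holds its "api" and its "payload". send_rows: Moves the arm, as the interface text tells. Its arguments: {"type":"object","properties":{"series":{"type":"array","items":{"type":"array","items":{"type":"array","items":{"type":"number","minimum":-1,"maximum":1}}}},"fingers":{"type":"number"},"newtons":{"type":"number"}},"required":["series"]}

```bash
mkdir -p pics; cat > h.py <<'E'
from station import *
import numpy as np, cv2
from scipy.optimize import least_squares
from scipy.spatial.transform import Rotation as R
def proj(p,c):
    q=c["camera_from_world"]@np.r_[p,1]; q=q[:3]*[1,-1,-1]
    u=np.array(c["intrinsics"])@q; return u[:2]/u[2]
def ray(px,c):
    T=np.array(c["camera_from_world"]); d=np.linalg.inv(c["intrinsics"])@np.r_[px,1]
    return -T[:3,:3].T@T[:3,3], T[:3,:3].T@(d*[1,-1,-1])
def atz(px,c,z):
    o,d=ray(px,c); return o+d*(z-o[2])/d[2]
def tri(obs): # [(px,c)]
    f=lambda p: np.concatenate([proj(p,c)-px for px,c in obs])
    s=least_squares(f,[.6,0,.05]); return s.x, np.abs(s.fun).max()
E
cat > a.py <<'E'
from h import *
s=state(); print(s["time"],s["tcp_pos"],s["ee_rot"],s["width"],s["wrist_force"])
C={n:read_camera(n) for n in("scene","top")}
for n,c in C.items(): cv2.imwrite(f"pics/{n}0.png",c["pixels"])
for q in "tea_light salt_shaker honey_jar spice_jar spice_board cork_mat coaster timer".split():
    r={n:pinpoint(q,c) for n,c in C.items()}
    print(q,{n:[(np.round(x["at"],1).tolist(),round(x["confidence"],2)) for x in v[:2]] for n,v in r.items()})
    if all(r.values()):
        p,e=tri([(r[n][0]["at"],C[n]) for n in C]); print("   ",p.round(4),round(e,2))
E
python3 a.py
```

```text
0.0 [0.26530131 0.5652889  0.19555922] [-6.83648620e-01 -3.06599361e+00  2.21278647e-03] 0.09172359865112449 [ 0.34211418 -0.42704961 -0.54939468]
tea_light {'scene': [], 'top': [([332.3, 187.7], 0.65)]}
salt_shaker {'scene': [([177.4, 238.3], 0.73)], 'top': [([209.6, 154.5], 0.82), ([311.4, 218.8], 0.54)]}
    [ 0.5979  0.2086 -0.0018] 1.4
honey_jar {'scene': [], 'top': [([309.6, 216.4], 0.8), ([352.6, 216.4], 0.61)]}
spice_jar {'scene': [([353.4, 205.7], 0.72)], 'top': [([351.9, 216.9], 0.78)]}
    [ 0.4549 -0.1203  0.0274] 0.4
spice_board {'scene': [([326.4, 212.7], 0.7)], 'top': [([331.1, 200.3], 0.67)]}
    [ 4.914e-01 -7.660e-02  4.000e-04] 0.58
cork_mat {'scene': [([426.5, 181.3], 0.74)], 'top': [([447.3, 228.6], 0.81), ([328.2, 188.1], 0.26)]}
    [ 0.436  -0.3339  0.0043] 3.73
coaster {'scene': [([226.6, 295.1], 0.84)], 'top': []}
timer {'scene': [([361.9, 157.6], 0.88)], 'top': [([412.8, 157.7], 0.55)]}
    [ 0.593  -0.2624  0.001 ] 0.5
```

View pics/scene0.png

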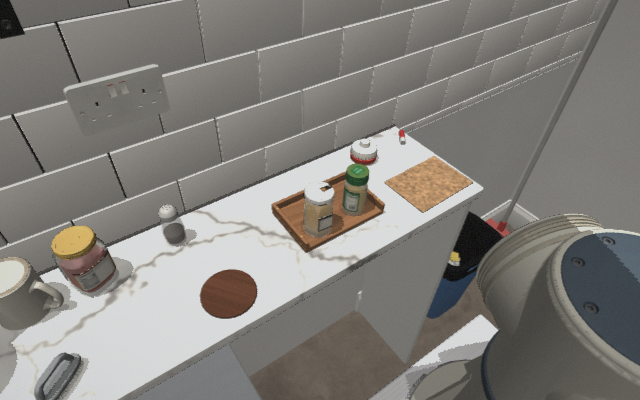

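View pics/top0.png

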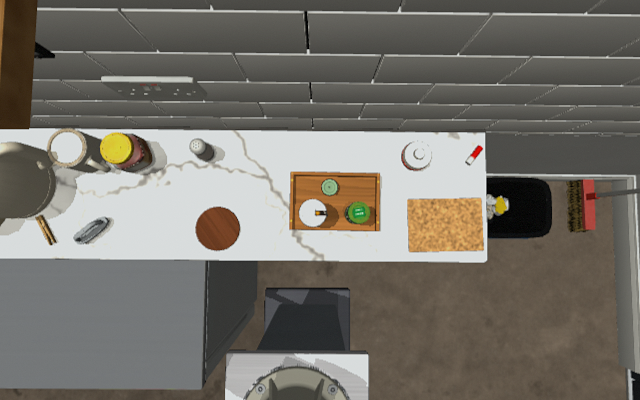

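The scene view shows the coaster at (229,293), the honey jar at (319,210), the spice jar at (355,190) and the mat at (428,183). In the top view the coaster is at (217,228), the tea light at (330,187), the honey lid at (313,212), the green lid at (358,212), and the mat at (446,224).

```bash
cat > b.py <<'E'
from h import *
t=cv2.imread("pics/top0.png");s=cv2.imread("pics/scene0.png")
c=cv2.resize(t[160:260,280:400],None,fx=6,fy=6,interpolation=cv2.INTER_CUBIC)
cv2.imwrite("pics/tc.png",c)
cv2.imwrite("pics/sc.png",cv2.resize(s[135:255,260:400],None,fx=5,fy=5,interpolation=cv2.INTER_CUBIC))
C={n:read_camera(n) for n in("scene","top")}
def seg(im,box,f):
    x0,y0,x1,y1=box; m=f(im[y0:y1,x0:x1].astype(int)).astype(np.uint8)
    m=cv2.morphologyEx(m,cv2.MORPH_OPEN,np.ones((3,3),np.uint8))
    n,l,st,ce=cv2.connectedComponentsWithStats(m); i=1+st[1:,4].argmax()
    k=max(cv2.findContours((l==i).astype(np.uint8),0,1)[0],key=cv2.contourArea)
    return ce[i]+[x0,y0],k+[x0,y0],st[i,4]
brown=lambda a:(a[...,2]-a[...,0]>25)
green=lambda a:(a[...,1]-a[...,2]>25)
o=[]
for n,im,b in(("scene",s,(190,255,270,330)),("top",t,(185,200,250,255))):
    ce,k,a=seg(im,b,brown); print(n,"coaster",ce,a); e=cv2.fitEllipse(k); print(e); o.append((ce,C[n])); print(atz(ce,C[n],.006))
print("coaster",tri(o))
o=[]
for n,im,b in(("scene",s,(380,145,480,215)),("top",t,(400,185,486,260))):
    ce,k,a=seg(im,b,brown)
    q=cv2.approxPolyDP(k,6,True)[:,0]; print(n,"mat",ce,a); print([(p.tolist(),atz(p,C[n],.004)[:2].round(3).tolist()) for p in q]); print(atz(ce,C[n],.004))
    o.append((ce,C[n]))
print("mat",tri(o))
for n,im,b in(("scene",s,(340,160,375,190)),("top",t,(340,195,375,226))):
    ce,k,a=seg(im,b,green); print(n,"green",ce,a,cv2.boundingRect(k),atz(ce,C[n],.106))
for c in C.values(): print(ray([320,200],c))
E
python3 b.py
```

```text
scene coaster [228.16745506 293.11400189] 2114
((228.1668701171875, 293.1300964355469), (45.97760772705078, 56.52633285522461), 71.00753784179688)
[0.42351247 0.18656787 0.006     ]
top coaster [217.1352075  228.19544846] 1494
((217.14198303222656, 228.1924591064453), (42.428627014160156, 43.003238677978516), 61.4708251953125)
[0.42671171 0.18169496 0.006     ]
coaster (array([ 0.42744433,  0.1845501 , -0.0008946 ]), np.float64(0.5094479470015187))
scene mat [428.10320563 183.10398749] 2558
[([471, 181], [0.385, -0.414]), ([431, 157], [0.499, -0.403]), ([386, 183], [0.489, -0.245]), ([424, 211], [0.376, -0.252])]
[ 0.43462546 -0.325563    0.004     ]
top mat [444.85331987 224.49229992] 3961
[([407, 199], [0.497, -0.249]), ([409, 251], [0.379, -0.252]), ([483, 249], [0.385, -0.42]), ([480, 198], [0.5, -0.415])]
[ 0.43924317 -0.33428685  0.004     ]
mat (array([ 0.44024279, -0.33627385, -0.00549176]), np.float64(0.5881548529855536))
scene green [356.28621908 173.65371025] 283 (347, 164, 21, 21) [ 0.46410478 -0.12486019  0.106     ]
top green [358.33066667 212.328     ] 375 (348, 202, 22, 22) [ 0.46201783 -0.12768551  0.106     ]
(array([0.0084367 , 0.31268969, 0.63668513]), array([ 0.56966386, -0.43882423, -0.69528584]))
(array([ 0.43544965, -0.04668564,  0.94499218]), array([ 0.06062178, -0.0036561 , -0.99820311]))
```

View crops.

View pics/tc.png

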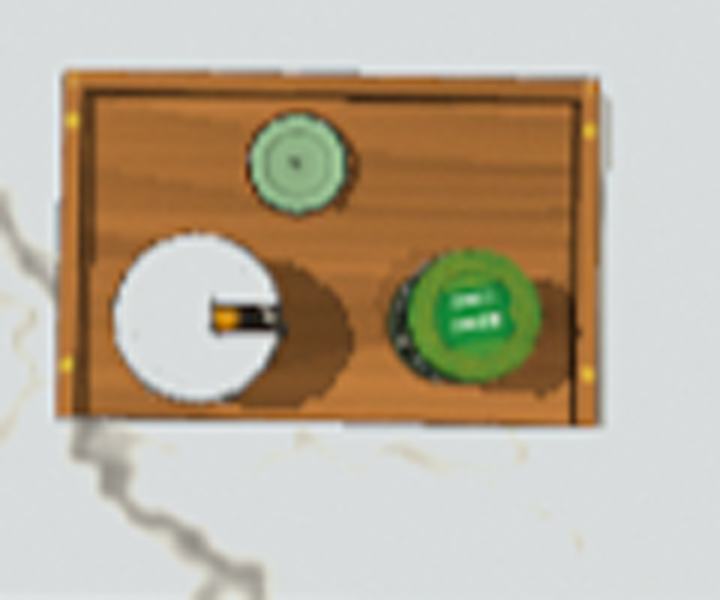

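View pics/sc.png

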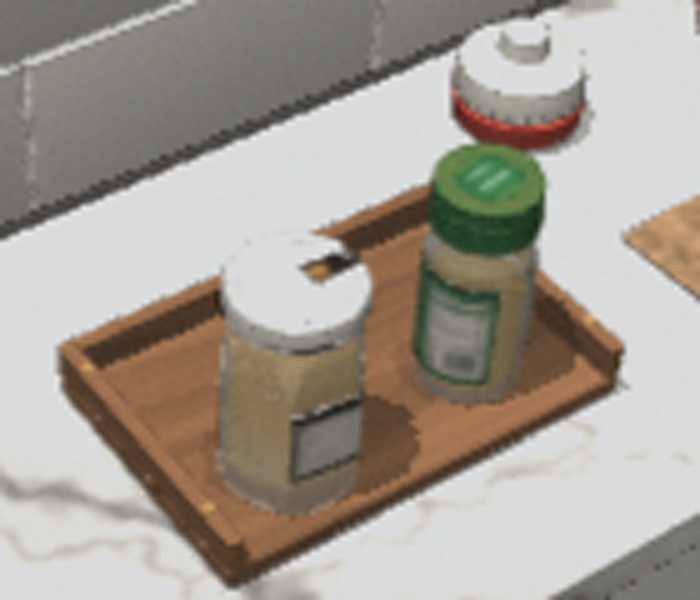

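```bash
cat > c.py <<'E'
from h import *
C={n:read_camera(n) for n in("scene","top")}
S,T=C["scene"],C["top"]
for n,a,b,z in(("honeylid",(319.0,191.2),(312.4,212.6),.111),("spicelid",(357.4,170.6),(358.6,211.9),.118)):
    print(n,tri([(a,S),(b,T)]),atz(a,S,z),atz(b,T,z))
print("tea",atz((329.1,186.8),T,.029))
print("honey base",atz((317.5,229.6),S,.012))
for p in((65,72),(598,80),(600,424),(58,415)): print(atz(np.array(p)/6+[279.6,159.6],T,.029 if p[1]<100 else .02)[:2])
print(R.from_rotvec(state()["ee_rot"]).as_matrix().round(3))
E
python3 c.py
```

```text
honeylid (array([ 0.46125693, -0.0338347 ,  0.10795639]), np.float64(0.4458015125518955)) [ 0.45919513 -0.03121464  0.111     ] [ 0.4605455  -0.03464152  0.111     ]
spicelid (array([ 0.4631648 , -0.12692253,  0.11344695]), np.float64(0.37664470071916867)) [ 0.45966508 -0.12253244  0.118     ] [ 0.46249755 -0.12706416  0.118     ]
tea [ 0.52063861 -0.07002357  0.029     ]
honey base [ 0.45370739 -0.02760146  0.012     ]
[0.55388248 0.0163255 ]
[ 0.55264373 -0.1816685 ]
[ 0.42515233 -0.18349917]
[0.42686598 0.01784521]
[[-0.905  0.425  0.   ]
 [ 0.425  0.905  0.   ]
 [-0.     0.    -1.   ]]
```

Request:
{"api": "send_rows", "payload": {"series": [[[-0.043, -0.0655, 0, 0, 0, 0], [-0.043, -0.0655, 0, 0, 0, 0], [-0.043, -0.0655, 0, 0, 0, 0], [-0.043, -0.0655, 0, 0, 0, 0], [-0.043, -0.0655, 0, 0, 0, 0], [-0.043, -0.0655, 0, 0, 0, 0], [-0.043, -0.0655, 0, 0, 0, 0], [-0.043, -0.0655, 0, 0, 0, 0], [-0.043, -0.0655, 0, 0, 0, 0], [-0.043, -0.0655, 0, 0, 0, 0], [-0.043, -0.0655, 0, 0, 0, 0], [-0.043, -0.0655, 0, 0, 0, 0], [0, 0, 0, 0, 0, 0.0515], [0, 0, 0, 0, 0, 0.0515], [0, 0, 0, 0, 0, 0.0515], [0, 0, 0, 0, 0, 0.0515], [0, 0, 0, 0, 0, 0.0515], [0, 0, 0, 0, 0, 0.0515], [0, 0, 0, 0, 0, 0.0515], [0, 0, 0, 0, 0, 0]]], "fingers": 1, "newtons": 20}}

```text
time: 3.6
tcp_pos: [0.3322, 0.1004, 0.1964]
ee_rot: [2.221, 2.222, 0.0]
wrist_force: [0.8, -0.3, -0.2]
width: 0.0923
grasp_force: 0.0
```

```bash
cat > st.py <<'E'
from h import *
s=state(); print(s["time"],s["tcp_pos"].round(4) if hasattr(s["tcp_pos"],'round') else s["tcp_pos"],np.round(s["joint_pos"],3),s["width"],s["grasp_force"],np.round(s["wrist_force"],1))
print(R.from_rotvec(s["ee_rot"]).as_matrix().round(3))
E
python3 st.py
```

```text
3.6 [0.3322 0.1004 0.1964] [ 0.289 -0.108  2.17  -0.     1.079  0.289] 0.09233329831919536 0.0 [ 0.8 -0.3 -0.2]
[[-0.001  1.     0.   ]
 [ 1.     0.001  0.   ]
 [ 0.     0.    -1.   ]]
```

Request:
{"api": "send_rows", "payload": {"series": [[[-0.0672, 0.0635, 0, 0, 0, 0], [-0.0672, 0.0635, 0, 0, 0, 0], [-0.0672, 0.0635, 0, 0, 0, 0], [-0.0672, 0.0635, 0, 0, 0, 0], [0, 0, 0, 0, 0, 0], [0, 0, 0, 0, 0, 0], [0, 0, 0.034, 0, 0, 0], [0, 0, 0.034, 0, 0, 0], [0, 0, 0.034, 0, 0, 0]]]}}

```text
time: 4.72
tcp_pos: [0.4582, -0.033, 0.145]
ee_rot: [-2.219, -2.224, -0.0]
wrist_force: [-0.0, 0.0, -0.1]
width: 0.0919
grasp_force: 0.0
```

```bash
cat > look.py <<'E'
import sys
from h import *
n=sys.argv[1]; x0,y0,x1,y1=map(int,sys.argv[2:6]); cam=n.split('_')[0]
c=read_camera(cam); im=c["pixels"][y0:y1,x0:x1]
cv2.imwrite(f"pics/{n}.png",cv2.resize(im,None,fx=4,fy=4,interpolation=cv2.INTER_CUBIC))
E
python3 look.py scene_1 250 110 400 250; python3 st.py
```

```text
4.775 [ 0.4568 -0.0329  0.1431] [-0.075  0.159  2.03   0.     0.956 -0.078] 0.09189481182034177 0.0 [-1.   0.8 -1.5]
[[-0.002  1.    -0.003]
 [ 1.     0.002  0.   ]
 [ 0.    -0.003 -1.   ]]
```

View pics/scene_1.png

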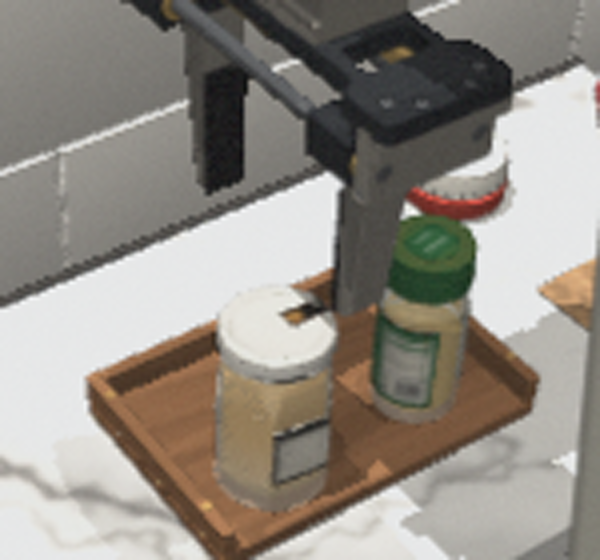

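The fingers straddle the honey jar front to back: tips at crop (225,190) and (355,310), lid at (277,335). I'll check the alignment numerically.

```bash
cat > d.py <<'E'
from h import *
c=read_camera("scene"); p=np.array(state()["tcp_pos"])
for dx in(-.046,0,.046): print((proj(p+[dx,0,-.014],c)-[250,110])*4)
print((proj([.460,-.034,.111],c)-[250,110])*4)
E
python3 d.py
```

```text
[344.70637636 353.76327032]
[283.4201384  295.35407451]
[226.29898983 240.9144407 ]
[279.8721835  321.55336386]
```

```bash
python3 look.py top_1 250 140 400 260; cat > d.py <<'E'
from h import *
p=np.array(state()["tcp_pos"]); print(p)
for n,o in(("scene",[250,110]),("top",[250,140])):
    c=read_camera(n)
    for dz in(-.014,.064,.1): print(n,dz,[((proj(p+[dx,0,dz],c)-o)*4).round() for dx in(-.046,.046)])
E
python3 d.py
```

```text
[ 0.45780377 -0.0332063   0.14496869]
scene -0.014 [array([344., 351.]), array([226., 238.])]
scene 0.064 [array([356., 212.]), array([228., 101.])]
scene 0.1 [array([362., 140.]), array([229.,  31.])]
top -0.014 [array([245., 389.]), array([247., 201.])]
top 0.064 [array([242., 394.]), array([244., 187.])]
top 0.1 [array([241., 397.]), array([243., 179.])]
```

View pics/top_1.png

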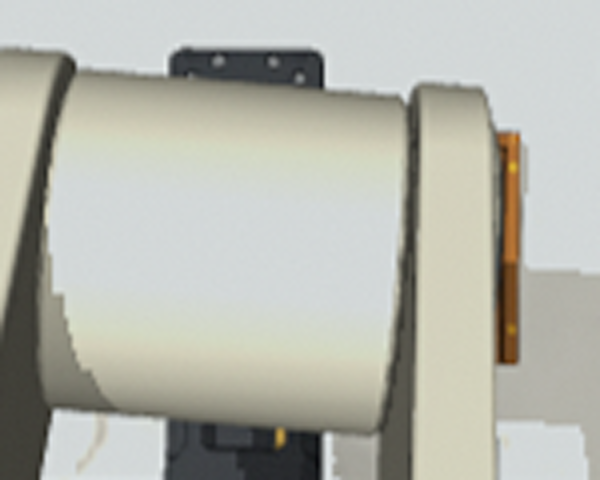

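Request:
{"api": "send_rows", "payload": {"series": [[[0, 0.001, 0.043, 0, 0, 0], [0, 0.001, 0.043, 0, 0, 0], [0, 0.001, 0.043, 0, 0, 0], [0, 0, 0.043, 0, 0, 0], [0, 0, 0, 0, 0, 0], [0, 0, 0, 0, 0, 0]]]}}

```text
time: 5.72
tcp_pos: [0.4612, -0.034, 0.0603]
ee_rot: [2.221, 2.221, 0.001]
wrist_force: [0.7, -1.3, 0.6]
width: 0.0919
grasp_force: 0.0
```

Request:
{"api": "send_rows", "payload": {"series": [[[0, 0, 0, 0, 0, 0], [0, 0, 0, 0, 0, 0], [0, 0, 0, 0, 0, 0], [0, 0, 0, 0, 0, 0], [0, 0, 0, 0, 0, 0], [0, 0, 0, 0, 0, 0]]], "fingers": 0, "newtons": 25}}

```text
time: 6.48
tcp_pos: [0.4608, -0.0341, 0.0594]
ee_rot: [2.222, 2.221, 0.0]
wrist_force: [0.5, 0.2, 3.0]
width: 0.0561
grasp_force: 25.0
```

```bash
python3 look.py scene_2 250 110 400 250;python3 st.py; python3 - <<'E'
from h import *
p=np.array(state()["tcp_pos"]);c=read_camera("scene")
print([((proj(p+[dx,0,dz],c)-[250,110])*4).round() for dx in(-.031,.031) for dz in (-.014,.005)])
E
```

```text
6.525 [ 0.4608 -0.0341  0.0594] [-0.077  0.296  2.091 -0.     0.754 -0.077] 0.05664513883729295 24.999036741610325 [0.  0.1 3.4]
[[ 0.001  1.     0.   ]
 [ 1.    -0.001 -0.   ]
 [-0.     0.    -1.   ]]
[array([312., 457.]), array([314., 430.]), array([239., 382.]), array([239., 354.])]
```

View pics/scene_2.png

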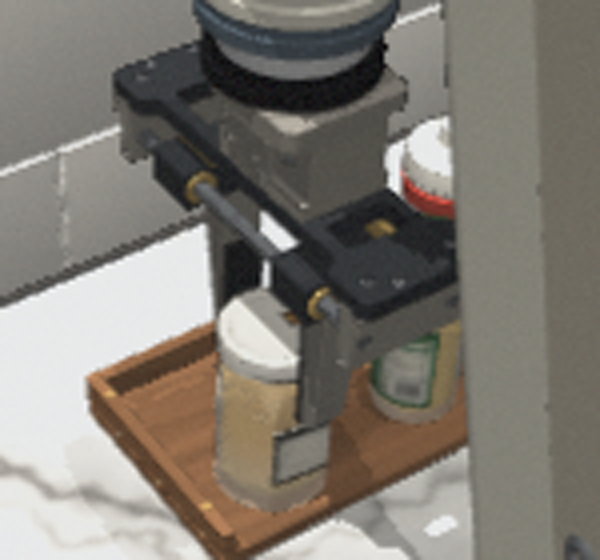

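Request:
{"api": "send_rows", "payload": {"series": [[[0, 0, -0.03, 0, 0, 0], [0, 0, -0.06, 0, 0, 0], [0, 0, -0.08, 0, 0, 0], [0, 0, -0.07, 0, 0, 0], [0, 0, -0.04, 0, 0, 0], [-0.04, -0.006, 0, 0, 0, 0], [-0.08, -0.006, 0, 0, 0, 0], [-0.09, -0.006, 0, 0, 0, 0], [-0.09, -0.006, 0, 0, 0, 0], [-0.09, -0.006, 0, 0, 0, 0], [-0.09, -0.006, 0, 0, 0, 0], [-0.09, -0.006, 0, 0, 0, 0], [-0.072, -0.006, 0, 0, 0, 0], [-0.04, 0, 0, 0, 0, 0], [0, 0, 0, 0, 0, 0], [0, 0, 0.05, 0, 0, 0], [0, 0, 0.07, 0, 0, 0], [0, 0, 0.06, 0, 0, 0], [0, 0, 0.05, 0, 0, 0], [0, 0, 0, 0, 0, 0]]]}}

```text
time: 9.07
tcp_pos: [0.4352, -0.3725, 0.0828]
ee_rot: [-2.218, -2.219, -0.0]
wrist_force: [-0.8, 0.0, -4.3]
width: 0.0562
grasp_force: 25.0
```

```bash
python3 st.py
```

```text
9.075 [ 0.4352 -0.3725  0.0828] [-0.711  0.408  1.838  0.     0.9   -0.711] 0.05624513974549073 24.992496112172375 [-0.8  0.  -4.3]
[[-0.     1.    -0.003]
 [ 1.     0.     0.003]
 [ 0.003 -0.003 -1.   ]]
```

Request:
{"api": "send_rows", "payload": {"series": [[[0, 0, 0.024, 0, 0, 0], [0, 0, 0.02, 0, 0, 0], [0, 0, 0.012, 0, 0, 0], [0, 0, 0.006, 0, 0, 0], [0, 0, 0, 0, 0, 0], [0, 0, 0, 0, 0, 0]]]}}

```text
time: 9.82
tcp_pos: [0.4365, -0.3752, 0.0535]
ee_rot: [2.222, 2.22, 0.0]
wrist_force: [-0.1, 0.3, -3.4]
width: 0.0566
grasp_force: 25.0
```

```bash
python3 st.py; python3 look.py scene_3 330 80 480 230
```

```text
9.825 [ 0.4365 -0.3752  0.0535] [-0.713  0.45   1.853  0.     0.837 -0.712] 0.056550128752943046 25.002986218642036 [-0.1  0.3 -3.4]
[[ 0.001  1.     0.   ]
 [ 1.    -0.001 -0.   ]
 [-0.     0.    -1.   ]]
```

View pics/scene_3.png

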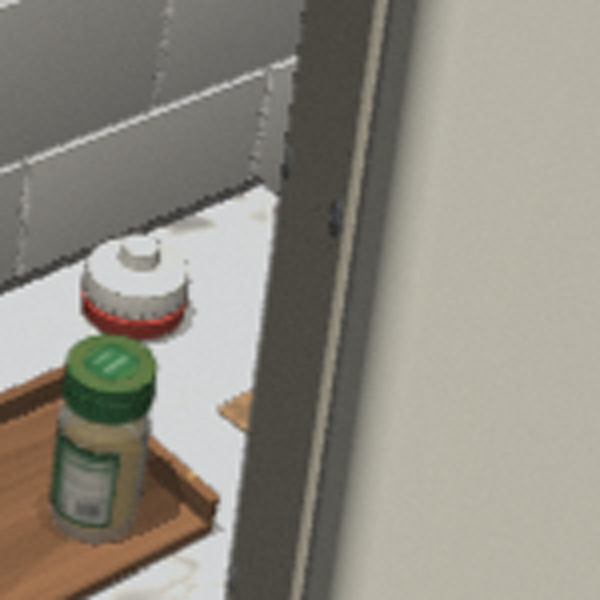

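The arm hides the mat in this view; the spice jar stands untouched at (108,440). The jar's weight is still on the wrist, so I'll lower it a little and release on contact.

Request:
{"api": "send_rows", "payload": {"series": [[[0, 0, 0.002, 0, 0, 0], [0, 0, 0.002, 0, 0, 0], [0, 0, 0, 0, 0, 0]]]}}

```text
time: 10.25
tcp_pos: [0.4365, -0.3752, 0.0515]
ee_rot: [2.222, 2.221, -0.0]
wrist_force: [-0.1, -1.0, -0.9]
width: 0.0562
grasp_force: 25.0
```

Request:
{"api": "send_rows", "payload": {"series": [[[0, 0, 0, 0, 0, 0], [0, 0, 0, 0, 0, 0], [0, 0, 0, 0, 0, 0], [0, 0, 0, 0, 0, 0], [0, 0, -0.03, 0, 0, 0], [0, 0, -0.07, 0, 0, 0], [0, 0, -0.09, 0, 0, 0], [0, 0, -0.09, 0, 0, 0]]], "fingers": 1}}

```text
time: 11.25
tcp_pos: [0.4363, -0.375, 0.1937]
ee_rot: [2.222, 2.22, 0.0]
wrist_force: [0.6, 0.4, -0.6]
width: 0.0922
grasp_force: 0.0
```

Request:
{"api": "send_rows", "payload": {"series": [[[0.06, 0.008, 0, 0, 0, 0], [0.09, 0.009, 0, 0, 0, 0], [0.09, 0.009, 0, 0, 0, 0], [0.09, 0.008, 0, 0, 0, 0], [0.09, 0.008, 0, 0, 0, 0], [0.058, 0.008, 0, 0, 0, 0], [0.02, 0, 0, 0, 0, 0], [0, 0, 0, 0, 0, 0], [0, 0, 0.06, 0, 0, 0], [0, 0, 0.07, 0, 0, 0], [0, 0, 0.07, 0, 0, 0], [0, 0, 0.06, 0, 0, 0], [0, 0, 0, 0, 0, 0], [0, 0, 0, 0, 0, 0]]]}}

```text
time: 13.0
tcp_pos: [0.4621, -0.1269, 0.0622]
ee_rot: [2.222, 2.219, 0.001]
wrist_force: [-0.0, -0.4, 0.5]
width: 0.0921
grasp_force: 0.0
```

```bash
python3 st.py; python3 - <<'E'
from h import *
C={n:read_camera(n) for n in("scene","top")}
for q in ("honey_jar","spice_jar"):
  for n,c in C.items(): print(q,n,[(np.round(x["at"]),round(x["confidence"],2),atz(x["at"],c,.012 if q[0]=='s' else .004).round(3)) for x in pinpoint(q,c)])
E
```

```text
13.0 [ 0.4621 -0.1269  0.0622] [-0.271  0.314  2.054 -0.     0.773 -0.27 ] 0.09206439576085419 0.0 [-0.  -0.4  0.5]
[[ 0.001  1.     0.001]
 [ 1.    -0.001 -0.   ]
 [-0.     0.001 -1.   ]]
honey_jar scene []
honey_jar top [(array([459., 229.]), 0.76, array([ 0.43 , -0.367,  0.004])), (array([446., 228.]), 0.59, array([ 0.431, -0.336,  0.004]))]
spice_jar scene [(array([351., 207.]), 0.85, array([ 0.466, -0.125,  0.012]))]
spice_jar top []
```

Request:
{"api": "send_rows", "payload": {"series": [[[0, 0, 0, 0, 0, 0], [0, 0, 0, 0, 0, 0], [0, 0, 0, 0, 0, 0], [0, 0, 0, 0, 0, 0], [0, 0, 0, 0, 0, 0], [0, 0, 0, 0, 0, 0]]], "fingers": 0, "newtons": 15}}

```text
time: 14.05
tcp_pos: [0.4615, -0.126, 0.0612]
ee_rot: [-2.222, -2.221, 0.0]
wrist_force: [-0.2, -0.1, -0.1]
width: 0.0447
grasp_force: 15.0
```

Request:
{"api": "send_rows", "payload": {"series": [[[0, 0, -0.04, 0, 0, 0], [0, 0, -0.06, 0, 0, 0], [0, 0, -0.06, 0, 0, 0], [0, 0, -0.02, 0, 0, 0], [-0.05, -0.01, 0, 0, 0, 0], [-0.08, -0.01, 0, 0, 0, 0], [-0.08, -0.01, 0, 0, 0, 0], [-0.07, -0.01, 0, 0, 0, 0], [-0.042, -0.01, 0, 0, 0, 0], [0, 0, 0, 0, 0, 0], [0, 0, 0.05, 0, 0, 0], [0, 0, 0.06, 0, 0, 0], [0, 0, 0.05, 0, 0, 0], [0, 0, 0.024, 0, 0, 0], [0, 0, 0.01, 0, 0, 0], [0, 0, 0, 0, 0, 0], [0, 0, 0, 0, 0, 0]]]}}

```text
time: 16.18
tcp_pos: [0.4369, -0.2873, 0.055]
ee_rot: [2.221, 2.22, 0.0]
wrist_force: [0.3, -0.7, -1.5]
width: 0.0448
grasp_force: 15.0
```

Request:
{"api": "send_rows", "payload": {"series": [[[0, 0, 0.002, 0, 0, 0], [0, 0, 0.002, 0, 0, 0], [0, 0, 0, 0, 0, 0]]]}}

```text
time: 16.55
tcp_pos: [0.437, -0.2874, 0.053]
ee_rot: [2.221, 2.22, 0.001]
wrist_force: [0.9, 1.1, 5.3]
width: 0.0449
grasp_force: 15.0
```

Request:
{"api": "send_rows", "payload": {"series": [[[0, 0, 0, 0, 0, 0], [0, 0, 0, 0, 0, 0], [0, 0, 0, 0, 0, 0], [0, 0, 0, 0, 0, 0], [0, 0, -0.03, 0, 0, 0], [0, 0, -0.07, 0, 0, 0], [0, 0, -0.09, 0, 0, 0], [0, 0, -0.07, 0, 0, 0], [0.07, 0, 0, 0, 0, 0.05], [0, 0, 0, 0, 0, 0.05], [0, 0, 0, 0, 0, 0.05], [0, 0, 0, 0, 0, 0.05], [0, 0, 0, 0, 0, 0.05], [0, 0, 0, 0, 0, 0.05], [0, 0, 0, 0, 0, 0.05], [0, 0, 0, 0, 0, 0.05], [0, 0, 0, 0, 0, 0.05], [0, 0, 0, 0, 0, 0.05], [0, 0, 0, 0, 0, 0]]], "fingers": 1}}

```text
time: 18.92
tcp_pos: [0.4366, -0.2521, 0.1832]
ee_rot: [3.141, 0.001, 0.001]
wrist_force: [0.2, -0.2, 0.4]
width: 0.0918
grasp_force: 0.0
```

```bash
python3 st.py; python3 - <<'E'
from h import *
C={n:read_camera(n) for n in("scene","top")}
for n,c in C.items(): cv2.imwrite(f"pics/{n}5.png",c["pixels"])
for q,z in (("tea_light",.012),("honey_jar",.004),("spice_jar",.004)):
  for n,c in C.items(): print(q,n,[(np.round(x["at"]),round(x["confidence"],2),atz(x["at"],c,z).round(3)) for x in pinpoint(q,c)])
E
python3 look.py scene_4 255 140 475 240
```

```text
18.925 [ 0.4366 -0.2521  0.1832] [-0.527  0.178  1.902 -0.     1.06   1.044] 0.09184988339573771 0.0 [ 0.2 -0.2  0.4]
[[ 1.     0.001  0.001]
 [ 0.001 -1.    -0.   ]
 [ 0.001  0.    -1.   ]]
tea_light scene [(array([316., 205.]), 0.73, array([ 0.512, -0.066,  0.012]))]
tea_light top [(array([332., 190.]), 0.65, array([ 0.515, -0.078,  0.012]))]
honey_jar scene [(array([314., 203.]), 0.72, array([ 0.526, -0.07 ,  0.004]))]
honey_jar top []
spice_jar scene [(array([361., 156.]), 0.73, array([ 0.597, -0.26 ,  0.004]))]
spice_jar top [(array([423., 224.]), 0.63, array([ 0.439, -0.285,  0.004]))]
```

View pics/scene5.png

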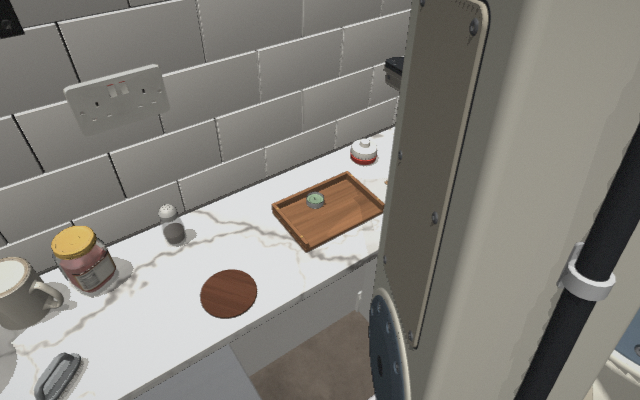

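Request:
{"api": "send_rows", "payload": {"series": [[[0.02, -0.045, 0, 0, 0, 0], [0.035, -0.08, 0, 0, 0, 0], [0.04, -0.085, 0, 0, 0, 0], [0.04, -0.085, 0, 0, 0, 0], [0.028, -0.069, 0, 0, 0, 0], [0, 0, 0, 0, 0, 0], [0, 0, 0.05, 0, 0, 0], [0, 0, 0.07, 0, 0, 0], [0, 0, 0.06, 0, 0, 0], [0, 0, 0.04, 0, 0, 0], [0, 0, 0, 0, 0, 0], [0, 0, 0, 0, 0, 0]]], "fingers": 0.8}}

```text
time: 20.88
tcp_pos: [0.5184, -0.0706, 0.073]
ee_rot: [3.141, -0.001, 0.001]
wrist_force: [-0.9, 0.5, 0.8]
width: 0.0736
grasp_force: 0.0
```

```bash
python3 st.py; python3 look.py scene_6 255 110 405 260; python3 - <<'E'
from h import *
p=np.array(state()["tcp_pos"]);c=read_camera("scene")
print([((proj(p+[0,dx,dz],c)-[255,110])*4).round() for dx in(-.037,.037) for dz in (-.014,.005)])
print(*[((proj([.5185,-.07,z],c)-[255,110])*4).round() for z in (.012,.029)],*[atz((316+d,199.5),c,.029) for d in (0,-.5)])
E
```

```text
20.875 [ 0.5184 -0.0706  0.073 ] [-0.138  0.354  1.956 -0.     0.831  1.434] 0.0736295653927408 0.0 [-0.9  0.5  0.8]
[[ 1.    -0.001  0.001]
 [-0.001 -1.    -0.   ]
 [ 0.001  0.    -1.   ]]
[array([305., 278.]), array([307., 250.]), array([188., 331.]), array([188., 304.])]
[244. 370.] [245. 347.] [ 0.51220059 -0.06473873  0.029     ] [ 0.51278157 -0.06386567  0.029     ]
```

View pics/scene_6.png

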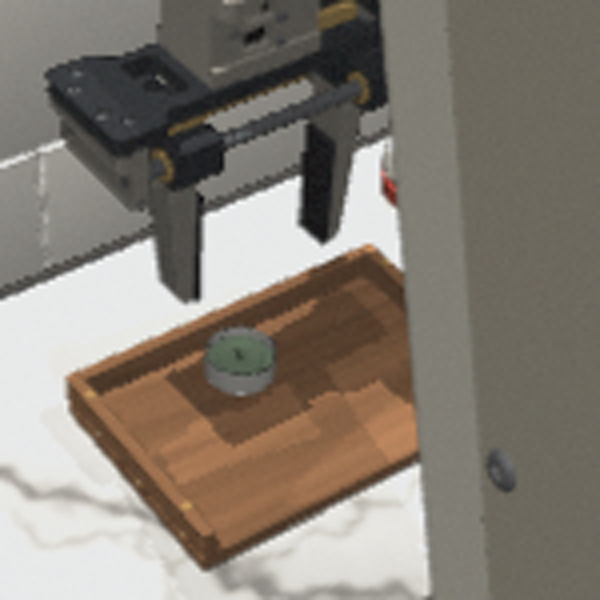

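Request:
{"api": "send_rows", "payload": {"series": [[[0, 0, 0.03, 0, 0, 0], [0, 0, 0.03, 0, 0, 0], [0, 0, 0.016, 0, 0, 0], [0, 0, 0.008, 0, 0, 0], [0, 0, 0, 0, 0, 0], [0, 0, 0, 0, 0, 0]]]}}

```text
time: 21.72
tcp_pos: [0.5183, -0.0701, 0.0305]
ee_rot: [3.142, -0.001, 0.001]
wrist_force: [-0.0, 0.6, 0.0]
width: 0.0733
grasp_force: 0.0
```

```bash
python3 st.py; python3 look.py scene_7 255 110 405 260
```

```text
21.725 [ 0.5183 -0.0701  0.0305] [-0.137  0.421  1.979  0.     0.741  1.434] 0.07326344787980826 0.0 [-0.   0.6  0. ]
[[ 1.    -0.001  0.   ]
 [-0.001 -1.    -0.   ]
 [ 0.     0.    -1.   ]]
```

View pics/scene_7.png

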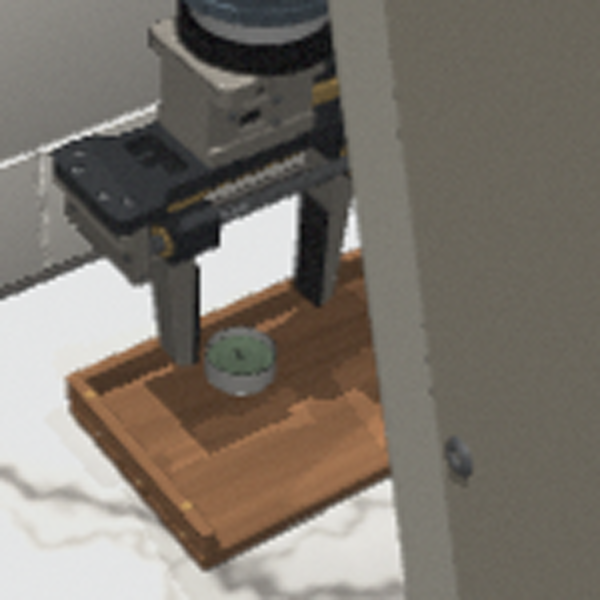

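The tips appear at (185,362) and (315,303), higher than nominal, with the tea light at (241,360). I'll go down in small steps and watch the force.

Request:
{"api": "send_rows", "payload": {"series": [[[0, 0, 0.004, 0, 0, 0], [0, 0, 0.002, 0, 0, 0], [0, 0, 0, 0, 0, 0], [0, 0, 0, 0, 0, 0]]]}}

```text
time: 22.28
tcp_pos: [0.518, -0.0701, 0.0273]
ee_rot: [3.142, -0.001, -0.0]
wrist_force: [-1.1, 0.2, 0.2]
width: 0.0738
grasp_force: 0.0
```

Request:
{"api": "send_rows", "payload": {"series": [[[0, 0, 0.002, 0, 0, 0], [0, 0, 0.001, 0, 0, 0], [0, 0, 0, 0, 0, 0], [0, 0, 0, 0, 0, 0]]]}}

```text
time: 22.78
tcp_pos: [0.518, -0.0701, 0.0258]
ee_rot: [3.142, -0.001, -0.0]
wrist_force: [0.1, 0.1, 0.3]
width: 0.0734
grasp_force: 0.0
```

Request:
{"api": "send_rows", "payload": {"series": [[[0, 0, 0.002, 0, 0, 0], [0, 0, 0, 0, 0, 0], [0, 0, 0, 0, 0, 0]]]}}

```text
time: 23.15
tcp_pos: [0.518, -0.0701, 0.0248]
ee_rot: [3.142, -0.001, -0.0]
wrist_force: [-0.1, 0.1, -0.0]
width: 0.0737
grasp_force: 0.0
```

Request:
{"api": "send_rows", "payload": {"series": [[[0, 0, 0.002, 0, 0, 0], [0, 0, 0, 0, 0, 0], [0, 0, 0, 0, 0, 0]]]}}

```text
time: 23.52
tcp_pos: [0.518, -0.0701, 0.0238]
ee_rot: [-3.142, 0.001, 0.0]
wrist_force: [-0.3, 0.6, -0.3]
width: 0.0734
grasp_force: 0.0
```

Request:
{"api": "send_rows", "payload": {"series": [[[0, 0, 0.003, 0, 0, 0], [0, 0, 0.003, 0, 0, 0], [0, 0, 0, 0, 0, 0]]]}}

```text
time: 23.9
tcp_pos: [0.5179, -0.0701, 0.0206]
ee_rot: [-3.142, 0.001, 0.0]
wrist_force: [0.6, -1.1, -0.1]
width: 0.0732
grasp_force: 0.0
```

Request:
{"api": "send_rows", "payload": {"series": [[[0, 0, 0.003, 0, 0, 0], [0, 0, 0, 0, 0, 0]]]}}

```text
time: 24.15
tcp_pos: [0.5179, -0.0701, 0.0192]
ee_rot: [-3.142, 0.001, 0.0]
wrist_force: [1.2, 0.5, 0.3]
width: 0.0734
grasp_force: 0.0
```

```bash
python3 st.py; python3 look.py scene_8 255 110 405 260
```

```text
24.15 [ 0.5179 -0.0701  0.0192] [-0.137  0.44   1.985 -0.     0.717  1.434] 0.07338608737981193 0.0 [1.2 0.5 0.3]
[[ 1.    -0.001 -0.   ]
 [-0.001 -1.     0.   ]
 [-0.    -0.    -1.   ]]
```

View pics/scene_8.png

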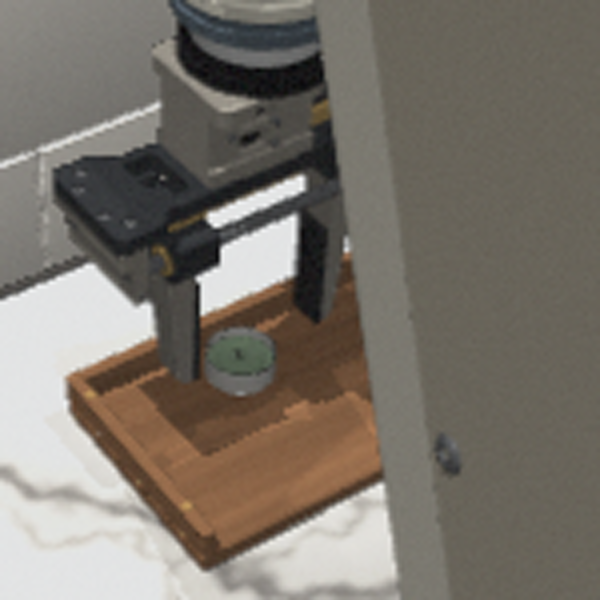

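Tips at about (180,375) and (308,318), level with the tea light's rim at (241,352), and still no contact. I'll keep stepping down.

Request:
{"api": "send_rows", "payload": {"series": [[[0, 0, 0.003, 0, 0, 0], [0, 0, 0.003, 0, 0, 0], [0, 0, 0, 0, 0, 0]]]}}

```text
time: 24.58
tcp_pos: [0.5179, -0.0701, 0.0161]
ee_rot: [-3.142, 0.001, 0.0]
wrist_force: [-0.1, -0.3, 0.3]
width: 0.0736
grasp_force: 0.0
```

Request:
{"api": "send_rows", "payload": {"series": [[[0, 0, 0.003, 0, 0, 0], [0, 0, 0.003, 0, 0, 0], [0, 0, 0, 0, 0, 0]]]}}

```text
time: 24.95
tcp_pos: [0.5179, -0.0701, 0.0131]
ee_rot: [-3.142, 0.001, 0.0]
wrist_force: [-0.2, 0.4, 0.5]
width: 0.0738
grasp_force: 0.0
```

Request:
{"api": "send_rows", "payload": {"series": [[[0, 0, 0.002, 0, 0, 0], [0, 0, 0.002, 0, 0, 0], [0, 0, 0, 0, 0, 0]]]}}

```text
time: 25.32
tcp_pos: [0.518, -0.0701, 0.0112]
ee_rot: [-3.142, 0.001, 0.0]
wrist_force: [0.2, 0.4, 0.6]
width: 0.0734
grasp_force: 0.0
```

Request:
{"api": "send_rows", "payload": {"series": [[[0, 0, 0.003, 0, 0, 0], [0, 0, 0, 0, 0, 0], [0, 0, 0, 0, 0, 0]]]}}

```text
time: 25.7
tcp_pos: [0.518, -0.0701, 0.0098]
ee_rot: [3.142, -0.001, -0.0]
wrist_force: [0.5, -0.1, -0.0]
width: 0.0734
grasp_force: 0.0
```

```bash
python3 look.py scene_9 255 110 405 260
```

```text
(no output)
```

View pics/scene_9.png

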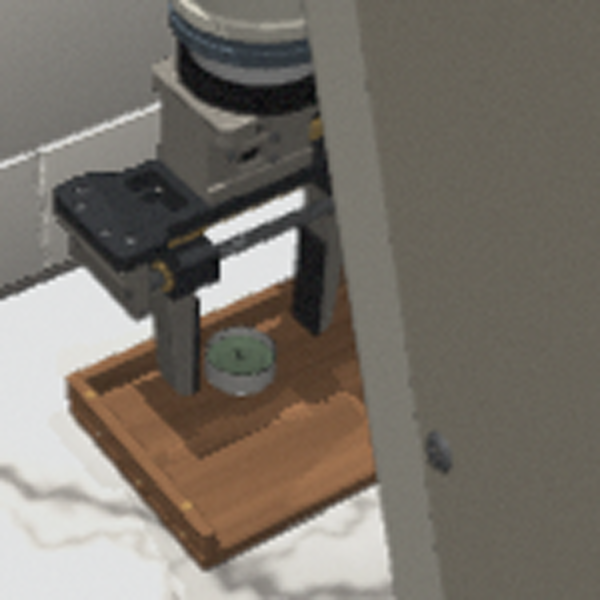

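Tips at (180,387) and (308,330) now sit below the rim; about 3 mm more, then close.

Request:
{"api": "send_rows", "payload": {"series": [[[0, 0, 0.003, 0, 0, 0], [0, 0, 0.003, 0, 0, 0], [0, 0, 0, 0, 0, 0]]]}}

```text
time: 26.12
tcp_pos: [0.5179, -0.0701, 0.0066]
ee_rot: [-3.142, 0.001, 0.001]
wrist_force: [0.0, 0.2, 0.6]
width: 0.0734
grasp_force: 0.0
```

Request:
{"api": "send_rows", "payload": {"series": [[[0, 0, 0, 0, 0, 0], [0, 0, 0, 0, 0, 0], [0, 0, 0, 0, 0, 0], [0, 0, 0, 0, 0, 0], [0, 0, 0, 0, 0, 0], [0, 0, 0, 0, 0, 0]]], "fingers": 0.2, "newtons": 6}}

```text
time: 26.88
tcp_pos: [0.5181, -0.0701, 0.0068]
ee_rot: [3.142, -0.001, 0.0]
wrist_force: [-0.1, 0.3, 0.4]
width: 0.0367
grasp_force: 6.0
```

Request:
{"api": "send_rows", "payload": {"series": [[[0, 0, -0.02, 0, 0, 0], [0, 0, -0.05, 0, 0, 0], [0, 0, -0.07, 0, 0, 0], [0, 0, -0.06, 0, 0, 0], [-0.015, -0.04, 0, 0, 0, 0], [-0.025, -0.07, 0, 0, 0, 0], [-0.03, -0.08, 0, 0, 0, 0], [-0.03, -0.08, 0, 0, 0, 0], [-0.03, -0.08, 0, 0, 0, 0], [-0.03, -0.08, 0, 0, 0, 0], [-0.024, -0.053, 0, 0, 0, 0], [0, -0.02, 0, 0, 0, 0], [0, 0, 0, 0, 0, 0], [0, 0, 0.05, 0, 0, 0], [0, 0, 0.06, 0, 0, 0], [0, 0, 0.05, 0, 0, 0], [0, 0, 0.03, 0, 0, 0], [0, 0, 0.01, 0, 0, 0], [0, 0, 0, 0, 0, 0], [0, 0, 0, 0, 0, 0]]]}}

```text
time: 29.38
tcp_pos: [0.4268, 0.1816, 0.0075]
ee_rot: [-3.141, 0.001, -0.002]
wrist_force: [-0.3, -0.2, -1.1]
width: 0.0364
grasp_force: 6.0
```

```bash
python3 st.py; python3 look.py scene_10 165 205 315 345
```

```text
29.375 [0.4268 0.1816 0.0075] [ 0.399  0.395  2.115 -0.     0.631  1.971] 0.03642724000682727 5.9940617818938335 [-0.3 -0.2 -1.1]
[[ 1.    -0.001  0.001]
 [-0.001 -1.     0.   ]
 [ 0.001 -0.    -1.   ]]
```

View pics/scene_10.png

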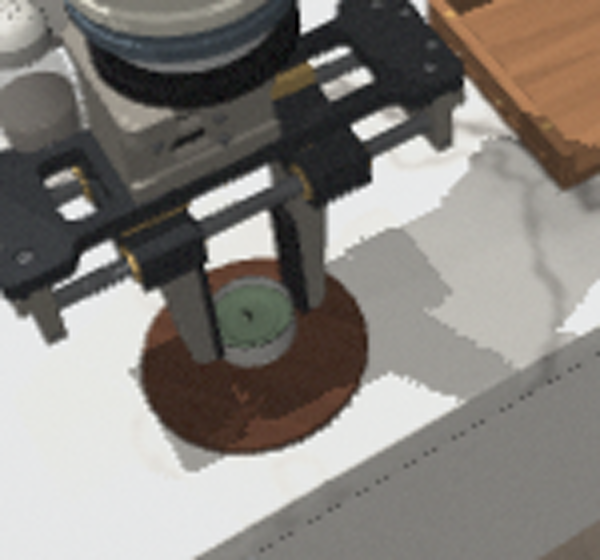

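The tea light's base shows at (255,340) with the coaster centre at (255,355). It is still about 6 mm up, so it will land centred.

Request:
{"api": "send_rows", "payload": {"series": [[[0, 0, 0.006, 0, 0, 0], [0, 0, 0.004, 0, 0, 0], [0, 0, 0.002, 0, 0, 0], [0, 0, 0, 0, 0, 0], [0, 0, 0, 0, 0, 0]]]}}

```text
time: 30.05
tcp_pos: [0.4261, 0.1815, 0.0008]
ee_rot: [3.142, -0.001, -0.0]
wrist_force: [-0.4, 0.7, 0.7]
width: 0.0361
grasp_force: 6.0
```

Request:
{"api": "send_rows", "payload": {"series": [[[0, 0, 0.001, 0, 0, 0], [0, 0, 0, 0, 0, 0], [0, 0, 0, 0, 0, 0]]]}}

```text
time: 30.42
tcp_pos: [0.4262, 0.1815, 0.0006]
ee_rot: [-3.142, 0.001, -0.0]
wrist_force: [-1.9, -1.5, 6.4]
width: 0.0365
grasp_force: 6.1
```

Request:
{"api": "send_rows", "payload": {"series": [[[0, 0, 0, 0, 0, 0], [0, 0, 0, 0, 0, 0], [0, 0, 0, 0, 0, 0], [0, 0, 0, 0, 0, 0], [0, 0, -0.02, 0, 0, 0], [0, 0, -0.05, 0, 0, 0], [0, 0, -0.08, 0, 0, 0], [0, 0, -0.08, 0, 0, 0], [0, 0, -0.08, 0, 0, 0], [0, 0, -0.05, 0, 0, 0], [0, 0, 0, 0, 0, 0]]], "fingers": 0.8}}

```text
time: 31.8
tcp_pos: [0.4274, 0.182, 0.1825]
ee_rot: [-3.14, 0.001, -0.006]
wrist_force: [-0.1, 0.0, -1.3]
width: 0.0735
grasp_force: 0.0
```

Request:
{"api": "send_rows", "payload": {"series": [[[0, 0.04, 0, 0, 0, 0], [0, 0.08, 0, 0, 0, 0], [0.002, 0.09, 0, 0, 0, 0], [0.002, 0.09, 0, 0, 0, 0], [0.002, 0.09, 0, 0, 0, 0], [0.003, 0.09, 0, 0, 0, 0], [0.003, 0.09, 0, 0, 0, 0], [0.003, 0.09, 0, 0, 0, 0], [0.003, 0.09, 0, 0, 0, 0], [0.002, 0.09, 0, 0, 0, 0], [0, 0.07, 0, 0, 0, 0], [0, 0.028, 0, 0, 0, 0], [0, 0, 0, 0, 0, 0]]], "fingers": 1}}

```text
time: 33.42
tcp_pos: [0.4354, -0.2874, 0.1794]
ee_rot: [-3.141, 0.003, 0.002]
wrist_force: [0.8, 0.5, 1.0]
width: 0.0919
grasp_force: 0.0
```

Request:
{"api": "send_rows", "payload": {"series": [[[0, 0, 0, 0, 0, -0.05], [0, 0, 0, 0, 0, -0.05], [0, 0, 0, 0, 0, -0.05], [0, 0, 0, 0, 0, -0.05], [0, 0, 0, 0, 0, -0.05], [0, 0, 0, 0, 0, -0.05], [0, 0, 0, 0, 0, -0.05], [0, 0, 0, 0, 0, -0.05], [0, 0, 0, 0, 0, -0.05], [0, 0, 0, 0, 0, -0.05], [0, 0, 0, 0, 0, 0]]]}}

```text
time: 34.8
tcp_pos: [0.4358, -0.2861, 0.1801]
ee_rot: [-2.221, -2.22, -0.0]
wrist_force: [-0.6, -0.1, 0.7]
width: 0.092
grasp_force: 0.0
```

```bash
python3 st.py; cat > e.py <<'E'
from h import *
C={n:read_camera(n) for n in("scene","top")}
t=C["top"]["pixels"]; s=C["scene"]["pixels"]
cv2.imwrite("pics/duo.png",np.vstack([cv2.resize(t[130:260,180:500],(800,325)),cv2.resize(s[140:250,200:400],(500,275))[:, :].copy() if 0 else cv2.copyMakeBorder(cv2.resize(s[230:340,170:300],(325,275)),0,0,0,475,cv2.BORDER_CONSTANT)]))
for n,(x0,y0,x1,y1) in(("top",(195,205,240,250)),("scene",(200,265,256,320))):
    a=C[n]["pixels"][y0:y1,x0:x1].astype(int)
    m=((a[...,1]-a[...,2]>5)&(a.sum(2)>150)).astype(np.uint8)
    k,l,st,ce=cv2.connectedComponentsWithStats(m); i=1+st[1:,4].argmax()
    print(n,st[i],ce[i]+[x0,y0],atz(ce[i]+[x0,y0],C[n],.022))
E
python3 e.py
```

```text
34.8 [ 0.4358 -0.2861  0.1801] [-0.584  0.21   1.87   0.     1.063 -0.584] 0.09202103942134077 0.0 [-0.6 -0.1  0.7]
[[ 0.     1.    -0.   ]
 [ 1.    -0.     0.001]
 [ 0.001 -0.    -1.   ]]
top [ 14  14  17  17 220] [216.97272727 227.1       ] [0.42928267 0.17822601 0.022     ]
scene [ 18  14  21  16 255] [227.9254902  286.08235294] [0.42608124 0.18363418 0.022     ]
```

View pics/duo.png

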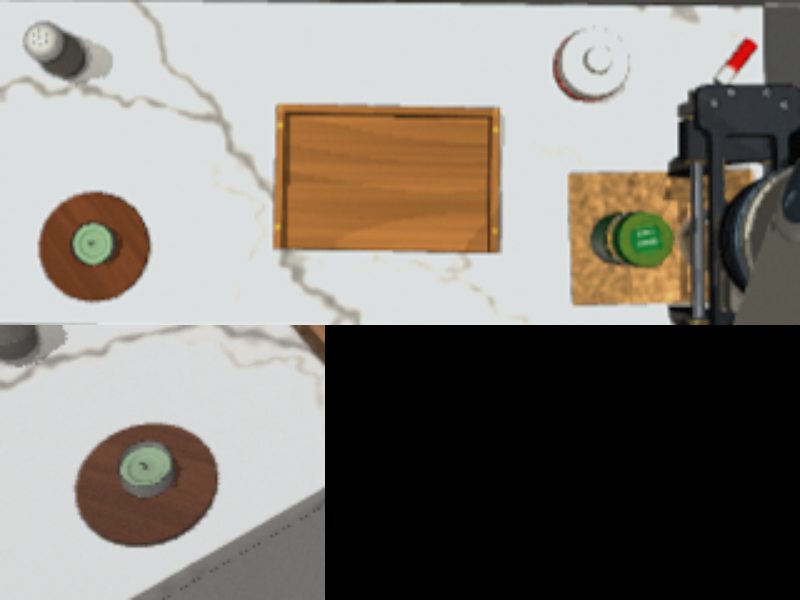

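The tea light sits centred on the coaster in both views. Now I'll fetch the spice jar back first.

Request:
{"api": "send_rows", "payload": {"series": [[[-0.002, 0.002, 0.05, 0, 0, 0], [0, 0, 0.07, 0, 0, 0], [0, 0, 0.07, 0, 0, 0], [0, 0, 0.04, 0, 0, 0], [0, 0, 0.023, 0, 0, 0], [0, 0, 0, 0, 0, 0], [0, 0, 0, 0, 0, 0]]]}}

```text
time: 35.78
tcp_pos: [0.4375, -0.2888, 0.0546]
ee_rot: [2.222, 2.219, 0.0]
wrist_force: [-0.2, 0.0, -0.0]
width: 0.092
grasp_force: 0.0
```

Request:
{"api": "send_rows", "payload": {"series": [[[0, 0, 0, 0, 0, 0], [0, 0, 0, 0, 0, 0], [0, 0, 0, 0, 0, 0], [0, 0, 0, 0, 0, 0], [0, 0, 0, 0, 0, 0], [0, 0, 0, 0, 0, 0]]], "fingers": 0, "newtons": 15}}

```text
time: 36.52
tcp_pos: [0.437, -0.2886, 0.0538]
ee_rot: [2.222, 2.221, 0.0]
wrist_force: [-0.6, -0.4, -0.6]
width: 0.0446
grasp_force: 15.0
```

Request:
{"api": "send_rows", "payload": {"series": [[[0, 0, -0.04, 0, 0, 0], [0, 0, -0.06, 0, 0, 0], [0, 0, -0.06, 0, 0, 0], [0, 0, -0.02, 0, 0, 0], [0.05, 0.01, 0, 0, 0, 0], [0.08, 0.01, 0, 0, 0, 0], [0.08, 0.01, 0, 0, 0, 0], [0.07, 0.01, 0, 0, 0, 0], [0.043, 0.009, 0, 0, 0, 0], [0, 0, 0, 0, 0, 0], [0, 0, 0.05, 0, 0, 0], [0, 0, 0.05, 0, 0, 0], [0, 0, 0.04, 0, 0, 0], [0, 0, 0.016, 0, 0, 0], [0, 0, 0.005, 0, 0, 0], [0, 0, 0, 0, 0, 0], [0, 0, 0, 0, 0, 0]]]}}

```text
time: 38.65
tcp_pos: [0.462, -0.1273, 0.0639]
ee_rot: [2.221, 2.22, 0.001]
wrist_force: [-0.2, 0.2, -0.6]
width: 0.0451
grasp_force: 15.0
```

Target z is about 0.062.

Request:
{"api": "send_rows", "payload": {"series": [[[0, 0, 0.002, 0, 0, 0], [0, 0, 0.002, 0, 0, 0], [0, 0, 0, 0, 0, 0]]]}}

```text
time: 39.02
tcp_pos: [0.4619, -0.1271, 0.0617]
ee_rot: [2.221, 2.22, 0.001]
wrist_force: [1.1, 0.4, 3.7]
width: 0.0449
grasp_force: 15.0
```

Request:
{"api": "send_rows", "payload": {"series": [[[0, 0, 0.001, 0, 0, 0], [0, 0, 0, 0, 0, 0]]]}}

```text
time: 39.28
tcp_pos: [0.462, -0.1272, 0.0616]
ee_rot: [2.221, 2.22, 0.001]
wrist_force: [-1.1, 0.3, 10.9]
width: 0.0451
grasp_force: 15.0
```

Request:
{"api": "send_rows", "payload": {"series": [[[0, 0, 0, 0, 0, 0], [0, 0, 0, 0, 0, 0], [0, 0, 0, 0, 0, 0], [0, 0, 0, 0, 0, 0], [0, 0, -0.03, 0, 0, 0], [0, 0, -0.07, 0, 0, 0], [0, 0, -0.09, 0, 0, 0], [0, 0, -0.08, 0, 0, 0], [0, 0, 0, 0, 0, 0]]], "fingers": 1}}

```text
time: 40.4
tcp_pos: [0.4636, -0.1277, 0.1997]
ee_rot: [2.218, 2.217, 0.005]
wrist_force: [0.7, -0.1, -0.2]
width: 0.092
grasp_force: 0.0
```

Request:
{"api": "send_rows", "payload": {"series": [[[-0.06, -0.008, 0, 0, 0, 0], [-0.09, -0.009, 0, 0, 0, 0], [-0.09, -0.009, 0, 0, 0, 0], [-0.09, -0.009, 0, 0, 0, 0], [-0.09, -0.008, 0, 0, 0, 0], [-0.056, -0.008, 0, 0, 0, 0], [-0.02, 0, 0, 0, 0, 0], [0, 0, 0, 0, 0, 0], [0, 0, 0.06, 0, 0, 0], [0, 0, 0.07, 0, 0, 0], [0, 0, 0.07, 0, 0, 0], [0, 0, 0.06, 0, 0, 0], [0, 0, 0.026, 0, 0, 0], [0, 0, 0, 0, 0, 0], [0, 0, 0, 0, 0, 0]]]}}

```text
time: 42.28
tcp_pos: [0.4367, -0.3753, 0.054]
ee_rot: [2.221, 2.22, 0.0]
wrist_force: [0.5, 0.0, 0.0]
width: 0.092
grasp_force: 0.0
```

Request:
{"api": "send_rows", "payload": {"series": [[[0, 0, 0, 0, 0, 0], [0, 0, 0, 0, 0, 0], [0, 0, 0, 0, 0, 0], [0, 0, 0, 0, 0, 0], [0, 0, 0, 0, 0, 0], [0, 0, 0, 0, 0, 0]]], "fingers": 0, "newtons": 25}}

```text
time: 43.02
tcp_pos: [0.4361, -0.3752, 0.053]
ee_rot: [2.222, 2.221, 0.0]
wrist_force: [1.6, -0.3, 1.7]
width: 0.0562
grasp_force: 25.0
```

Request:
{"api": "send_rows", "payload": {"series": [[[0, 0, -0.03, 0, 0, 0], [0, 0, -0.06, 0, 0, 0], [0, 0, -0.08, 0, 0, 0], [0, 0, -0.08, 0, 0, 0], [0, 0, -0.04, 0, 0, 0], [0, 0, 0, 0, 0, 0], [0.04, 0.007, 0, 0, 0, 0], [0.08, 0.007, 0, 0, 0, 0], [0.09, 0.007, 0, 0, 0, 0], [0.09, 0.007, 0, 0, 0, 0], [0.09, 0.007, 0, 0, 0, 0], [0.09, 0.007, 0, 0, 0, 0], [0.09, 0.007, 0, 0, 0, 0], [0.072, 0, 0, 0, 0, 0], [0.04, 0, 0, 0, 0, 0], [0, 0, 0, 0, 0, 0], [0, 0, 0, 0, 0, 0]]]}}

```text
time: 45.15
tcp_pos: [0.4598, -0.034, 0.1971]
ee_rot: [-2.221, -2.221, 0.002]
wrist_force: [-0.2, -1.4, -3.9]
width: 0.0566
grasp_force: 25.0
```

Request:
{"api": "send_rows", "payload": {"series": [[[0, 0, 0.05, 0, 0, 0], [0, 0, 0.07, 0, 0, 0], [0, 0, 0.07, 0, 0, 0], [0, 0, 0.05, 0, 0, 0], [0, 0, 0.026, 0, 0, 0], [0, 0, 0, 0, 0, 0], [0, 0, 0, 0, 0, 0]]]}}

```text
time: 46.02
tcp_pos: [0.4613, -0.0343, 0.0656]
ee_rot: [2.222, 2.22, 0.001]
wrist_force: [-0.0, -0.3, -3.4]
width: 0.0563
grasp_force: 25.0
```

Request:
{"api": "send_rows", "payload": {"series": [[[0, 0, 0.004, 0, 0, 0], [0, 0, 0.003, 0, 0, 0], [0, 0, 0.002, 0, 0, 0], [0, 0, 0, 0, 0, 0]]]}}

```text
time: 46.52
tcp_pos: [0.4609, -0.0341, 0.0608]
ee_rot: [2.222, 2.221, 0.001]
wrist_force: [-0.9, 1.2, 4.4]
width: 0.0565
grasp_force: 25.0
```

Request:
{"api": "send_rows", "payload": {"series": [[[0, 0, 0.001, 0, 0, 0], [0, 0, 0, 0, 0, 0]]]}}

```text
time: 46.78
tcp_pos: [0.4611, -0.0341, 0.0607]
ee_rot: [2.222, 2.22, 0.001]
wrist_force: [-2.2, 0.2, 12.1]
width: 0.0565
grasp_force: 25.0
```

Request:
{"api": "send_rows", "payload": {"series": [[[0, 0, 0, 0, 0, 0], [0, 0, 0, 0, 0, 0], [0, 0, 0, 0, 0, 0], [0, 0, 0, 0, 0, 0], [0, 0, -0.03, 0, 0, 0], [0, 0, -0.07, 0, 0, 0], [0, 0, -0.09, 0, 0, 0], [0, 0, -0.09, 0, 0, 0], [0, -0.05, 0, 0, 0, 0], [0, -0.08, 0, 0, 0, 0], [0, -0.08, 0, 0, 0, 0], [0, -0.05, 0, 0, 0, 0], [0, 0, 0, 0, 0, 0], [0, 0, 0, 0, 0, 0]]], "fingers": 1}}

```text
time: 48.52
tcp_pos: [0.3318, -0.0341, 0.2006]
ee_rot: [2.221, 2.22, 0.002]
wrist_force: [1.4, 0.0, 0.3]
width: 0.0918
grasp_force: 0.0
```

```bash
python3 st.py; python3 - <<'E'
from h import *
C={n:read_camera(n) for n in("scene","top")}
for n,c in C.items():
  o=cv2.imread(f"pics/{n}0.png"); d=cv2.absdiff(o,c["pixels"])
  cv2.imwrite(f"pics/{n}_end.png",c["pixels"])
a=C["top"]["pixels"][130:260,180:500]; b=C["scene"]["pixels"][135:255,260:400]; o=cv2.imread("pics/scene0.png")[135:255,260:400]
cv2.imwrite("pics/end.png",np.vstack([cv2.resize(a,(660,268)),np.hstack([cv2.resize(x,(330,283)) for x in(o,b)])]))
for q in("honey_jar","spice_jar","tea_light"):
  for n,c in C.items(): print(q,n,[np.round(x["at"],1) for x in pinpoint(q,c)[:1]])
E
```

```text
48.525 [ 0.3318 -0.0341  0.2006] [-0.107 -0.141  2.187  0.     1.094 -0.106] 0.09179798648342237 0.0 [1.4 0.  0.3]
[[ 0.001  1.     0.002]
 [ 1.    -0.001 -0.   ]
 [-0.     0.002 -1.   ]]
honey_jar scene [array([317.9, 226.7])]
honey_jar top [array([313.7, 214.4])]
spice_jar scene [array([351.8, 204.7])]
spice_jar top [array([353.5, 215.5])]
tea_light scene [array([231.2, 293.3])]
tea_light top [array([220.1, 228.2])]
```

View pics/end.png

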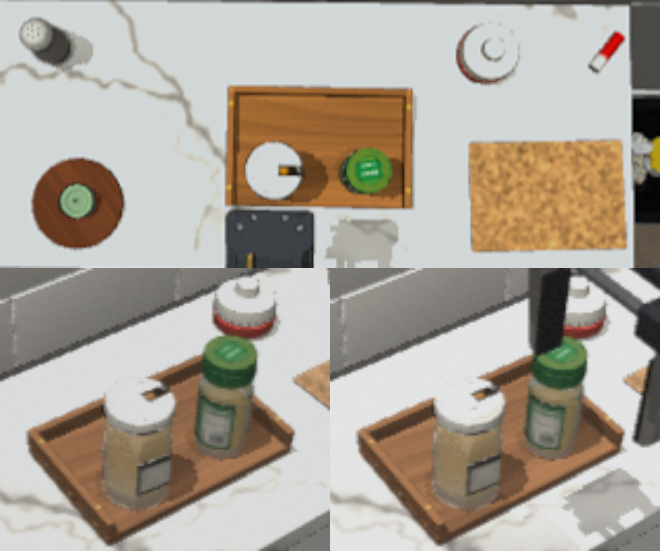

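Both jars are back where they started, with the before and after crops matching at (140,440) and (225,395). The tea light is centred on the coaster, and the arm is clear.

```bash
python3 -c "
from station import *
print(job_done())"
```

```text
the job is handed in; nothing more can be done
None
```

The job is handed in, with no verdict returned: in the last pictures the tea light is in the middle of the coaster, both jars stand upright on their starting spots on the board, the salt shaker and timer were left alone, and the arm was clear.

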